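# Load two capped tubes into a covered carousel

## Task

Put the two loose storage tubes away in the carousel under the clear cover: the red-capped one into the red cup and the blue-capped one into the blue cup, both cap up and dropped right down to the bottom. Turn the black knob to bring the right cup under the loading hole each time. The red tube lies on its side, so lay it in the sloping metal rest first, cap end up, let go of it there and only then take it up again for the carousel; leave the mug, the white tub and the sanding block where they are.

Things in the scene. Friction and masses are not known exactly. Their poses are not given: they have to be found in the camera images.
- red_tube: white round tube, red cap and band, 110 mm long, 34 mm in diameter, 60 to 130 g; cap = last 28 mm; balance point 47 mm from the foot. Origin: centre of the flat foot; z axis runs from foot to cap. Starts lying in a low tray, its axis 23 mm above the table, between four cheek blocks 17 mm high beside it 3 to 17 mm and 103 to 111 mm from its foot; take it from above between them (about 80 mm from the foot suits the rest).
- blue_tube: white round tube, blue cap and band, 110 mm long, 34 mm in diameter, 60 to 130 g; cap = last 28 mm; balance point 47 mm from the foot. Origin: centre of the flat foot; z axis runs from foot to cap. Starts standing free and upright on the table, cap up.
- tray: the low wooden tray (fixed), 128 x 62 mm, origin under its centre; the red tube lies along its x axis, cap to +x.
- rest: sloping rest (fixed): wooden foot 116 x 80 x 12 mm with an aluminium V trough at 45 degrees. Origin: centre of the underside; z up; the trough rises toward its own +x: a resting tube points along (0.707, 0, 0.707) of this frame, foot on a stop plate. The V opens toward (-0.707, 0, 0.707). It supports the first 62 mm from the foot; the upper 48 mm of the tube sticks out freely.
- rest_foot (a point): point of the sloping rest where the centre of a resting tube's foot lies, on the stop plate: 45 mm above the table, 35 mm to the rest's -x from its origin.
- rest_top (a point): point where the centre of a resting tube's cap top lies: 110 mm from rest_foot along the slope, 123 mm above the table.
- carousel: carousel store (fixed): wooden base board 212 x 212 mm, four corner posts with 147 mm high tops, clear cover plate 6 mm thick whose top is 143 mm above the table. Origin: under its centre, on the rotor's axis; z up; the loading hole lies on its -x side.
- loading_hole (a point): centre of the one round hole in the clear cover, at the cover's top face (143 mm high), 44 mm in diameter, marked with a grey ring; 60 mm from the rotor's axis. Below it the cups' mouths (inside diameter 49 mm, narrowing to 41 mm) begin 9 mm under the cover.
- rotor (a joint): turn of the rotor in rad, positive counter-clockwise from above. At 0 the red cup stands under the loading hole, at 1.257 (a fifth of a turn) the blue cup; be right to about 0.04. Stiff (0.06 N m of friction), stays where it is left; free from -2.6 to 2.6. The other three cups (yellow, green, grey) hold fixed tubes.
- knob_grip (a point): middle of the grip bar of the black knob on the rotor's axis, 170 mm above the table (bar 56 mm long, 14 mm thick, 32 mm high, from 151 to 183 mm above the table, so 40 mm above the cover). The bar lies along the point's x axis; it turns with the rotor.
- pocket_red (a point): centre of the inner floor of the red cup, 24 mm above the table, 60 mm from the rotor's axis; a seated tube's foot centre lies here and its cap top 3 mm below the cover.
- pocket_blue (a point): the same for the blue cup.
- red_foot (a point): centre of the red tube's foot.
- red_cap (a point): centre of the red tube's cap top.
- mug: blue striped mug, a bystander.
- white_tub: small empty white tub, a bystander.
- sanding_block: brown sanding block, a bystander.
Things that resemble listed ones, but are neither listed nor needed, are in the scene too. What is shaped like the blue_tube but yellow is not meant. Leave any turquoise look-alike of the rest alone.

How it is judged (in metres and radians):
On the way:
1. the red tube has been laid in the sloping rest, cap end up, and let go (distance between red_foot and rest_foot below 0.012 m and distance between red_cap and rest_top below 0.015 m and contact force between the fingers and red_tube below 0.1 N), for 0.2 s.
At the end, for the whole second after the job is handed in: Each tube stands in the cup of its own colour, cap up (within 0.15 rad), its foot within 8 mm sideways and 6 mm in height of the cup's floor centre, at rest (horizontal distance between red_tube and pocket_red below 0.008 m and z of red_tube in the frame of pocket_red between -0.006 and 0.006 m and angle between each of red_tube, blue_tube's own z axis and vertical below 0.15 rad and linear speed of each of red_tube, blue_tube below 0.02 m/s and horizontal distance between blue_tube and pocket_blue below 0.008 m and z of blue_tube in the frame of pocket_blue between -0.006 and 0.006 m); the robot touches nothing.
It fails at once if the mug, the white tub or the sanding block is moved by more than 20 mm (distance of any of mug, white_tub, sanding_block from where it was at the start of the episode above 0.02 m).
It also fails if it takes over 72 s, if anything falls off the work surface, if the arm or the gripper's body presses on something with over 40 N, if the wrist force passes 120 N, or if a joint passes its speed limit or range.

## Robot

A 6-joint arm with a two-finger parallel gripper is mounted at the origin on a cart in front of the work surface, level with it; the furniture and walls round the work are solid. World frame = base frame: x ahead of the robot, y to its left, z up, the work surface at z = 0. Lengths are in m, angles in degrees, forces in N, time in s.
With the tool pointing down it reaches from about 0.35 to 0.875 m from the base axis. Payload 4.2 kg.
Tool frame: the origin (TCP) lies midway between the tips of the shut fingers; the grasp point (between the pads) lies 19 mm behind it; y points along the fingers, z is the direction in which the jaws open and shut, and the axes are right-handed (so a half turn about y gives the same grasp; the last joint's range is limited). The gripper opens to 87 mm and grips with 3 to 60 N. Pads are 19 mm wide; open, the fingers measure 117 mm over their backs; the gripper's body (75 mm by 190 mm) begins 51 mm behind the grasp point.
Start: joints at [-55.6, 22.042, 0.453, 0, -68.411, -14.817], TCP at [0.21, -0.589, 0.223] pointing down, gripper open.
Joint ranges: [-179.83, 179.83], [-69.29, 118.12], [-61.27, 80.66], [-181.25, 117.63], [-171.15, -9.14], [-177.46, 177.46]. Speed limits (degrees/s): [159.86, 159.86, 180, 180, 180, 180].

## Interface

Orientations are given as [roll, pitch, yaw] about the fixed x, y, z axes, in that order (R = Rz(yaw) Ry(pitch) Rx(roll)).
In Python, from workcell import env gives the robot as it stands. The module is installed in compiled form; this text tells all that it offers. Calls block until the motion is done:
- env.goto(position, orientation): joint-space move of the TCP to a pose.
- env.move_straight(position, rotation=None, rate=0.15, force_limit=None): straight line of the TCP; rotation=None keeps the orientation; rate is the mean speed in m/s. With force_limit (N) it stops when the force on the tool has changed by that much, and returns True; else False.
- env.set_joints(angles): joint-space move.
- env.gripper_to(opening, grasp_force=None): opening from 0.0 (shut) to 1.0 (fully open); grasp_force is the grip in N (None keeps the last); returns when the fingers have stopped.
- env.dwell(seconds).
- env.inverse_kinematics(position, orientation): joint angles nearest the present ones, or None.
- env.read_state(): the state.
- env.grab_frame(name): name is "scene" or "top" or "wrist"; returns a dict with "image" (420x560x3 uint8, blue, green, red), "fx", "fy", "cx", "cy" (pixels), "position" and "orientation" of the camera in the world. Camera axes: x right, y up, looking along -z (the intrinsics and any distortion apply to the point x, -y, -z); pixel columns grow to the right and rows downward; lengths in m; the calibration is good to about 2 mm. A picture is of the moment at which its call begins. There is no depth.
A pose or a line that the arm cannot do raises env.Unreachable and nothing moves.
- env.close_job(): hands the job in, once; it reports no verdict.
Trained networks look in a picture, given as the dict that the camera call returned (one of the last four; its "shot" number tells which), for a name from the list of things; names that differ only in an ending like _2 or _b are one class to them, and where a whole thing is asked for, a point or a joint stands for the part that bears it (a point fixed in the world has none). Each returns a list of dicts, best first, with "score" (0 to 1); they miss things now and then, are a little off and sometimes report something else, mostly with a low value. They report only what shows in the picture. A call takes as long as a camera call. They do not tell look-alikes from the thing itself.
- env.search_frame(picture, thing): "xyz" ([x, y, z] in m, in world coordinates, good to about 4 mm: the middle of the surface that is visible of it).
- env.trace(picture, thing): "mask" (420x560 bool, what is visible of it).
The state is a dict: "clock": time; "joint_positions": joint angles; "qvel": joint speeds; "joint_torque": joint torques, N m; "position": TCP position; "tool_rot": TCP orientation; "force": force on the tool from outside, world axes, zero at the start; "wrist_torque": the same for the moment, N m; "opening": opening from 0.0 (shut) to 1.0 (fully open).
Only numpy, scipy, OpenCV 4.12 (cv2) and the standard library are available. Lean on these libraries where they do the work, as an engineer would, in place of code of your own. Each camera call takes 0.05 s, during which the arm holds its last target.

## Working session

There is one attempt and no reset: what is moved stays moved. The work goes in short steps, each a Python script; the robot and the scene stay as the last script left them, time stands still between calls to the robot, and variables do not carry over. Pictures are saved under pics/ and viewed, and the job is handed in when it is done.

```bash
mkdir -p pics; ls
cat > h.py <<'E'
import numpy as np, cv2
from workcell import env
from scipy.spatial.transform import Rotation as R
def save(p,n): cv2.imwrite('pics/'+n+'.png',p['image'])
E
python3 - <<'E'
from h import *
s=env.read_state(); print({k:np.round(v,3) for k,v in s.items()})
for n in ['scene','top']:
    p=env.grab_frame(n); save(p,n+'0')
    print(n,p['image'].shape,{k:v for k,v in p.items() if k!='image'})
    for t in ['red_tube','blue_tube','tray','rest','carousel','knob_grip','pocket_red','pocket_blue','red_cap','mug','white_tub','sanding_block']:
        try:
            print(t,[(np.round(d['xyz'],3).tolist(),round(d['score'],2)) for d in env.search_frame(p,t)][:4])
        except Exception as e: print(t,e)
print(env.read_state()['clock'])
E
```

```text
pics
{'clock': np.float64(0.0), 'joint_positions': array([-5.5600e+01,  2.2091e+01,  3.8000e-01, -3.0000e-02, -6.8411e+01,
       -1.4816e+01]), 'qvel': array([-0.023,  0.114, -0.026, -0.076,  0.067,  0.049]), 'joint_torque': array([-0.0000e+00, -3.9067e+01,  1.8741e+01,  4.2200e+00,  1.1000e-02,
       -0.0000e+00]), 'position': array([ 0.209, -0.588,  0.221]), 'tool_rot': array([-8.9875e+01,  4.0000e-03,  1.9573e+01]), 'force': array([-0.634,  0.015, -0.049]), 'wrist_torque': array([ 0.007, -0.007, -0.064]), 'opening': np.float64(1.001)}
scene (420, 560, 3) {'fx': 489.4893452977633, 'fy': 489.4893452977633, 'cx': 278.3832889698551, 'cy': 212.680225625236, 'position': array([-0.24626583,  0.54520699,  1.13699597]), 'orientation': array([  43.48640228,   -0.88969344, -120.69248718]), 'shot': 1}
red_tube [([0.486, -0.236, 0.037], 0.57)]
blue_tube [([0.588, -0.288, 0.067], 0.88), ([0.487, -0.235, 0.038], 0.72), ([0.663, -0.266, 0.07], 0.51)]
tray [([0.477, -0.235, 0.003], 0.78), ([0.55, -0.003, 0.043], 0.19)]
rest [([0.446, 0.286, 0.026], 0.8), ([0.357, -0.112, 0.019], 0.6)]
carousel [
[... 661 characters left out ...]
shot': 2}
red_tube [([0.493, -0.243, 0.038], 0.68), ([0.597, -0.011, 0.146], 0.34)]
blue_tube [([0.672, -0.272, 0.106], 0.68), ([0.595, -0.288, 0.105], 0.56)]
tray [([0.482, -0.238, 0.003], 0.67)]
rest [([0.368, -0.12, 0.035], 0.61)]
carousel [([0.598, -0.015, 0.141], 0.88)]
knob_grip [([0.583, -0.015, 0.156], 0.98), ([0.599, -0.01, 0.146], 0.5)]
pocket_red [([0.578, -0.011, 0.157], 0.91)]
pocket_blue [([0.578, -0.009, 0.152], 0.83), ([0.459, 0.275, 0.039], 0.57)]
red_cap [([0.484, -0.241, 0.003], 0.73), ([0.489, -0.242, 0.038], 0.6)]
mug [([0.464, 0.471, 0.048], 0.75)]
white_tub [([0.786, 0.077, 0.002], 0.63)]
sanding_block [([0.489, -0.242, 0.036], 0.63), ([0.398, 0.041, 0.032], 0.57)]
1.3
```

View pics/scene0.png

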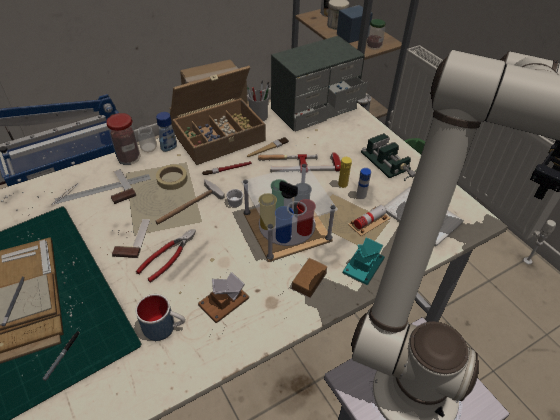

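View pics/top0.png

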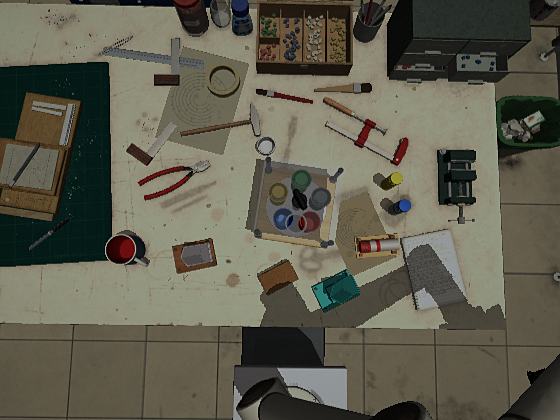

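Run:
```python
import cv2
a=cv2.imread('pics/top0.png')
cv2.imwrite('pics/top0_a.png',cv2.resize(a[140:340,230:430],(800,800),interpolation=cv2.INTER_CUBIC)[:600*800//600][:600])
cv2.imwrite('pics/top0_car.png',cv2.resize(a[195:315,235:375],(700,600),interpolation=cv2.INTER_CUBIC))
```

```text
(no output)
```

View crops.

View pics/top0_car.png

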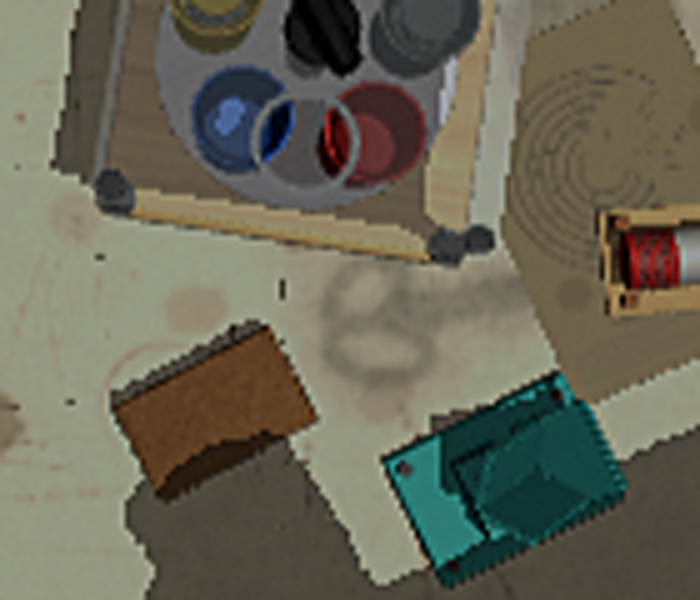

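Run:
```python
import cv2
a=cv2.imread('pics/top0.png')
cv2.imwrite('pics/top0_b.png',cv2.resize(a[165:275,330:430],(545,600),interpolation=cv2.INTER_CUBIC))
cv2.imwrite('pics/top0_r.png',cv2.resize(a[225:285,155:235],(800,600),interpolation=cv2.INTER_CUBIC))
s=cv2.imread('pics/scene0.png')
cv2.imwrite('pics/sc0_car.png',cv2.resize(s[165:275,230:350],(654,600),interpolation=cv2.INTER_CUBIC))
```

```text
(no output)
```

View pics/top0_b.png

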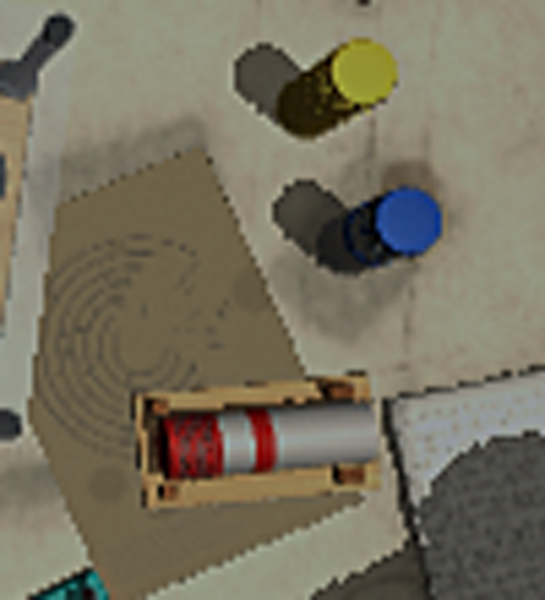

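View pics/top0_r.png

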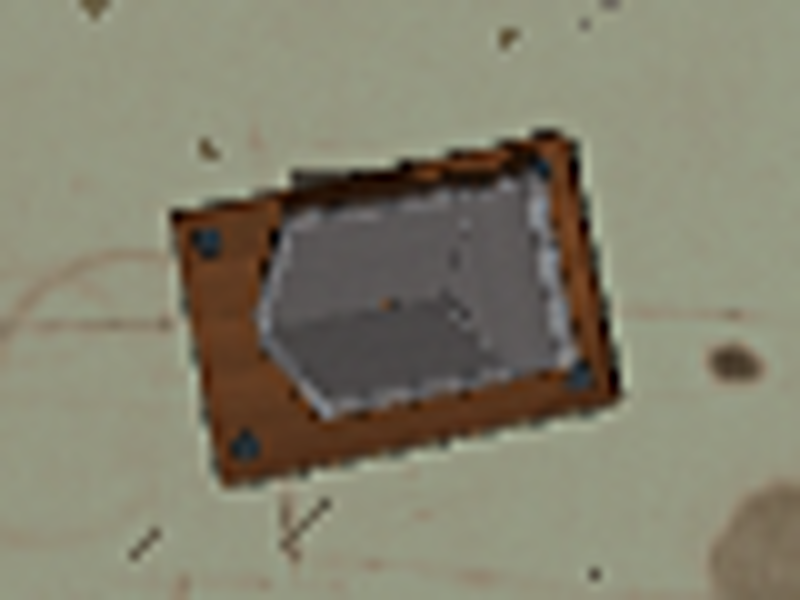

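View pics/sc0_car.png

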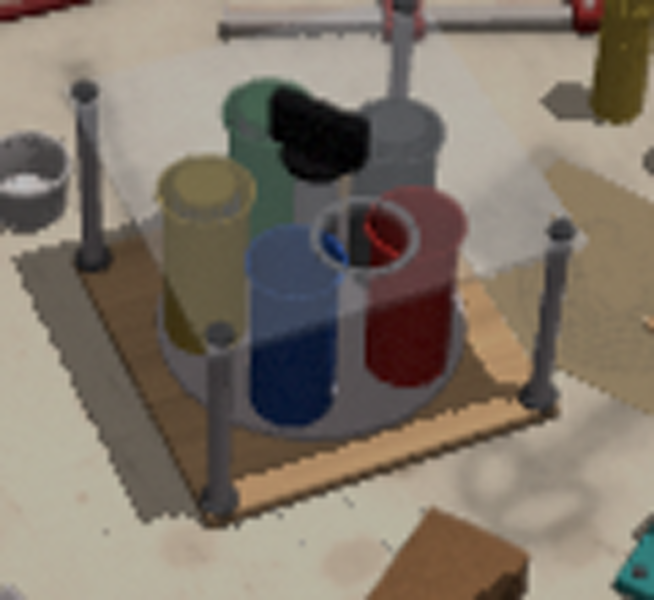

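```bash
cat >> h.py <<'E'
def ray(p,u,v):
    Rm=R.from_euler('xyz',p['orientation'],degrees=True).as_matrix()
    d=np.array([(u-p['cx'])/p['fx'],-(v-p['cy'])/p['fy'],-1.])
    return np.array(p['position']),Rm@d
def onz(p,u,v,z):
    o,d=ray(p,u,v); return o+d*(z-o[2])/d[2]
def proj(p,X):
    Rm=R.from_euler('xyz',p['orientation'],degrees=True).as_matrix()
    c=Rm.T@(np.array(X)-p['position'])
    return np.array([p['cx']+p['fx']*c[0]/-c[2], p['cy']-p['fy']*c[1]/-c[2]])
def tool(app,jaw):
    y=np.array(app,float);y/=np.linalg.norm(y)
    z=np.array(jaw,float);z-=y*(z@y);z/=np.linalg.norm(z)
    x=np.cross(y,z)
    return R.from_matrix(np.c_[x,y,z]).as_euler('xyz',degrees=True)
def rnd(x,n=3): return np.round(x,n).tolist()
import pickle
def snap(name,n):
    p=env.grab_frame(name); save(p,n); pickle.dump(p,open('pics/'+n+'.pkl','wb')); return p
E
python3 - <<'E'
from h import *
p=dict(fx=421.0604623085469,fy=421.0604623085469,cx=277.509777290972,cy=207.3316841466246,position=np.array([0.45564483,0.06291719,1.22764752]),orientation=np.array([6.76698667,-1.05426022,-89.0456558]))
hole=onz(p,235+308/5,195+145/5,.143); print('hole',hole)
for n,u,v in [('L',117/5,185/5),('R',480/5,240/5)]:
    print(n,onz(p,235+u,195+v,.147))
print('posts far',onz(p,268,163,.147),onz(p,338,172,.147))
k=545/100
print('blue',onz(p,330+409/k,165+222/k,.110),'yellow',onz(p,330+364/k,165+72/k,.11))
print('redtube cap/foot',onz(p,330+165/k,165+450/k,.03),onz(p,330+380/k,165+433/k,.03))
print('rest corners',[rnd(onz(p,155+u/10,225+v/10,.012)) for u,v in [(172,212),(225,485),(618,400),(572,132)]])
for yaw in (-160,-120,-60,0,60,120,180):
    q=env.inverse_kinematics([.58,-.01,.25],[-90,0,yaw]); print(yaw,None if q is None else rnd(q,1))
E
```

```text
hole [ 0.54223744 -0.00495771  0.143     ]
L [0.51957648 0.09312352 0.147     ]
R [ 0.49466826 -0.09357671  0.147     ]
posts far [0.70053161 0.0719975  0.147     ] [ 0.68032495 -0.11163964  0.147     ]
blue [ 0.5994003  -0.29840375  0.11      ] yellow [ 0.67415684 -0.27734763  0.11      ]
redtube cap/foot [ 0.48738327 -0.19396465  0.03      ] [ 0.49816577 -0.30687577  0.03      ]
rest corners [[0.483, 0.343, 0.012], [0.406, 0.324, 0.012], [0.431, 0.213, 0.012], [0.507, 0.229, 0.012]]
-160 [15.0, 16.6, -3.5, 0.0, -69.8, 95.0]
-120 [15.0, 16.6, -3.5, 0.0, -69.8, 135.0]
-60 [15.0, 16.6, -3.5, 0.0, -69.8, -165.0]
0 [15.0, 16.6, -3.5, -0.0, -69.8, -105.0]
60 [15.0, 16.6, -3.5, 0.0, -69.8, -45.0]
120 [15.0, 16.6, -3.5, 0.0, -69.8, 15.0]
180 [15.0, 16.6, -3.5, 0.0, -69.8, 75.0]
```

Run:
```python
from h import *
env.goto([.56,-.01,.36],[-90,0,90])
p=snap('wrist','w1'); print(rnd(p['position']),rnd(p['orientation'],1),p['fx'],p['cx'],p['cy'])
s=env.read_state();print(s['clock'],rnd(s['position']),rnd(s['tool_rot'],2),rnd(s['joint_positions'],1))
for t in ['knob_grip','pocket_red','carousel']:
    print(t,[(rnd(d['xyz']),round(d['score'],2)) for d in env.search_frame(p,t)][:4])
```

```text
[0.56, -0.077, 0.521] [-14.0, -0.0, 179.9] 367.232123733005 279.47404548120187 209.05619497397134
3.8 [0.56, -0.011, 0.36] [-89.97, 0.01, 89.93] [15.5, 12.0, 5.6, 0.0, -83.6, -15.6]
knob_grip [([0.584, -0.005, 0.154], 0.87)]
pocket_red [([0.589, -0.005, 0.156], 0.75)]
carousel [([0.6, -0.029, 0.142], 0.68)]
```

View pics/w1.png

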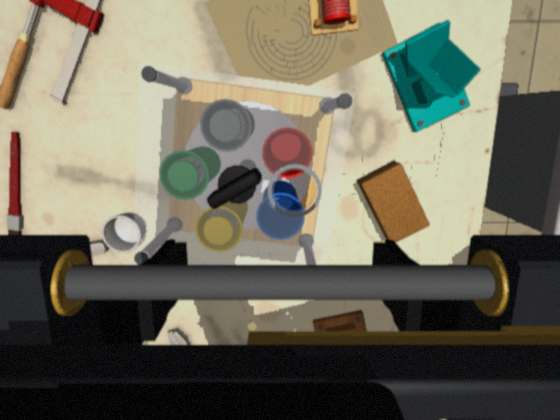

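Run:
```python
import cv2
a=cv2.imread('pics/w1.png')
cv2.imwrite('pics/w1c.png',cv2.resize(a[100:250,160:360],(800,600),interpolation=cv2.INTER_CUBIC))
```

```text
(no output)
```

View pics/w1c.png

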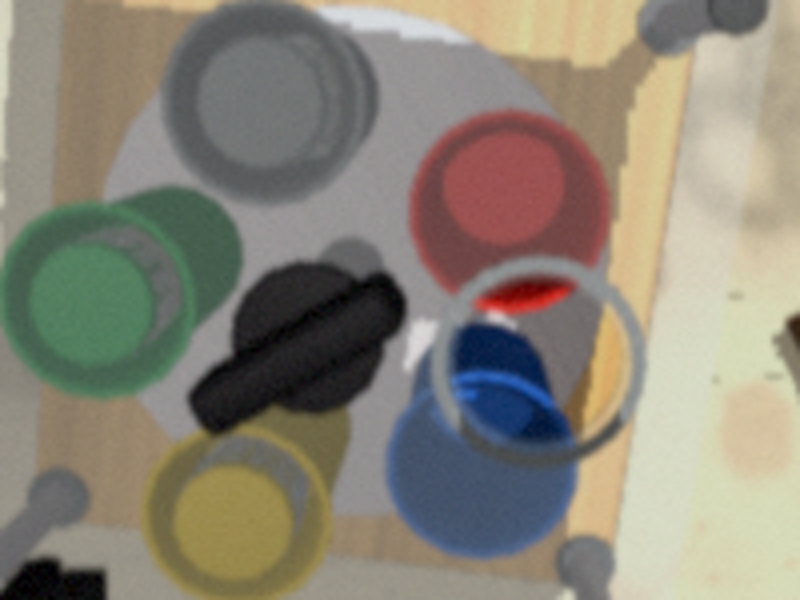

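Run:
```python
from h import *
p=pickle.load(open('pics/w1.pkl','rb'))
f=lambda u,v,z: onz(p,160+u/4,100+v/4,z)
C={'grey':(265,103),'green':(97,300),'yellow':(237,515),'blue':(482,463),'red':(510,208)}
W={k:f(*v,.128) for k,v in C.items()}
c=np.mean(list(W.values()),0); print('center',rnd(c,4))
for k,w in W.items(): d=w-c; print(k,rnd(w,4),round(np.hypot(*d[:2]),4),np.degrees(np.arctan2(d[1],d[0])).round(1))
h=f(540,361,.143); d=h-c; print('hole',h,np.hypot(*d[:2]),np.degrees(np.arctan2(d[1],d[0])))
k=f(299,350,.183); a=f(205,408,.183);b=f(392,296,.183); print('knob',k,np.linalg.norm(a-b),np.degrees(np.arctan2((a-b)[1],(a-b)[0])))
for u,v in [(738,8),(58,495),(585,562)]: print('post',rnd(f(u,v,.147)))
print('post',rnd(onz(p,150,74,.147)))
```

```text
center [0.6032, -0.0111, 0.128]
grey [0.6155, -0.0688, 0.128] 0.059 -78.0
green [0.6627, -0.0171, 0.128] 0.0597 -5.8
yellow [0.6275, 0.0434, 0.128] 0.0597 66.1
blue [0.559, 0.0284, 0.128] 0.0593 138.2
red [0.5516, -0.0416, 0.128] 0.06 -149.5
hole [ 0.54387895 -0.00320062  0.143     ] 0.05989824010659895 172.38191088968145
knob [ 0.60188304 -0.01373576  0.183     ] 0.05180316180495786 30.79114472725146
post [0.496, -0.092, 0.147]
post [0.671, 0.032, 0.147]
post [0.532, 0.051, 0.147]
post [0.684, -0.118, 0.147]
```

Run:
```python
from h import *
c=np.array([.6028,-.0122])
o=[-90,0,30.5]
env.goto([*c,.24],o)
env.move_straight([*c,.153],rate=.12,force_limit=15)
s=env.read_state();print(rnd(s['position']),rnd(s['force'],1))
env.gripper_to(0.0,25)
s=env.read_state();print(s['opening'],rnd(s['position']),rnd(s['force'],1),rnd(s['joint_positions'],1))
q=np.array(s['joint_positions'])
j=env.inverse_kinematics([*c,.153],[-90,0,30.5+33.9]); print(rnd(j,1))
env.set_joints(j)
s=env.read_state();print(s['clock'],rnd(s['position']),rnd(s['tool_rot'],1),rnd(s['force'],1),rnd(s['wrist_torque'],2))
```

```text
[0.604, -0.012, 0.154] [0.1, 0.5, -0.1]
0.15723822326298031 [0.602, -0.011, 0.153] [-3.6, 6.2, 4.4] [14.3, 23.1, -8.4, -0.1, -58.6, -73.7]
[14.2, 23.1, -8.4, 0.0, -58.5, -39.8]
7.575 [0.603, -0.012, 0.153] [-90.0, -0.1, 64.3] [-1.6, 4.0, 3.8] [1.31, 0.5, 0.07]
```

```bash
python3 - <<'E'
from h import *
c=np.array([.6028,-.0122])
env.gripper_to(0.8)
env.move_straight([*c,.25],rate=.2)
env.goto([.57,-.10,.36],[-90,0,90])
p=snap('wrist','w2')
s=env.read_state();print(s['clock'])
E
python3 - <<'E'
import cv2
a=cv2.imread('pics/w2.png')
cv2.imwrite('pics/w2b.png',cv2.resize(a[130:250],(800,171*800//800+86)) ) if 0 else None
E
```

```text
10.025
```

View pics/w2.png

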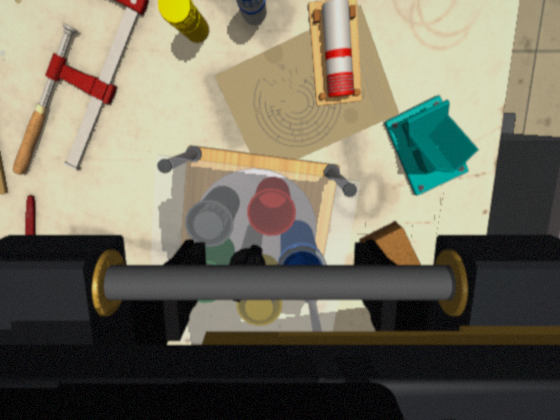

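Run:
```python
from h import *
a=cv2.imread('pics/w2.png')
cv2.imwrite('pics/w2c.png',cv2.resize(a[170:270,170:340],(800,471),interpolation=cv2.INTER_CUBIC))
env.goto([.57,-.23,.34],[-90,0,90])
p=snap('wrist','w3')
a=p['image'];cv2.imwrite('pics/w3c.png',cv2.resize(a[0:240,100:420],(800,600),interpolation=cv2.INTER_CUBIC))
print([(rnd(d['xyz']),round(d['score'],2)) for d in env.search_frame(p,'blue_tube')][:4])
print([(rnd(d['xyz']),round(d['score'],2)) for d in env.search_frame(p,'red_tube')][:4])
```

```text
[([0.669, -0.28, 0.108], 0.83), ([0.599, -0.3, 0.108], 0.59)]
[([0.498, -0.247, 0.034], 0.57)]
```

View pics/w2c.png

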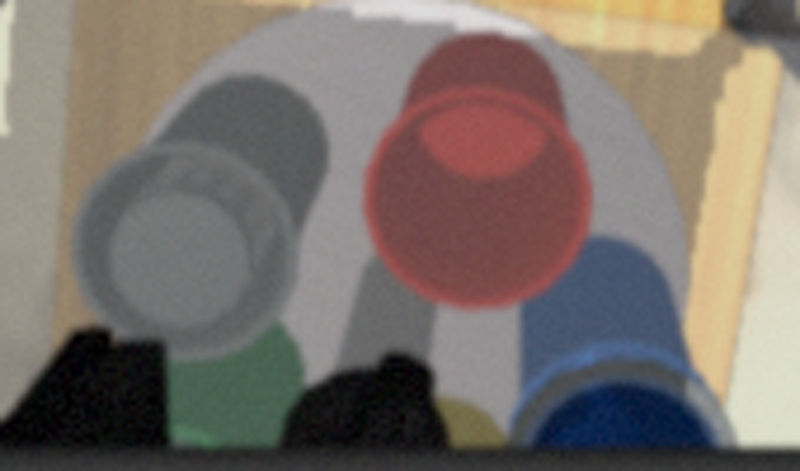

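View pics/w3c.png

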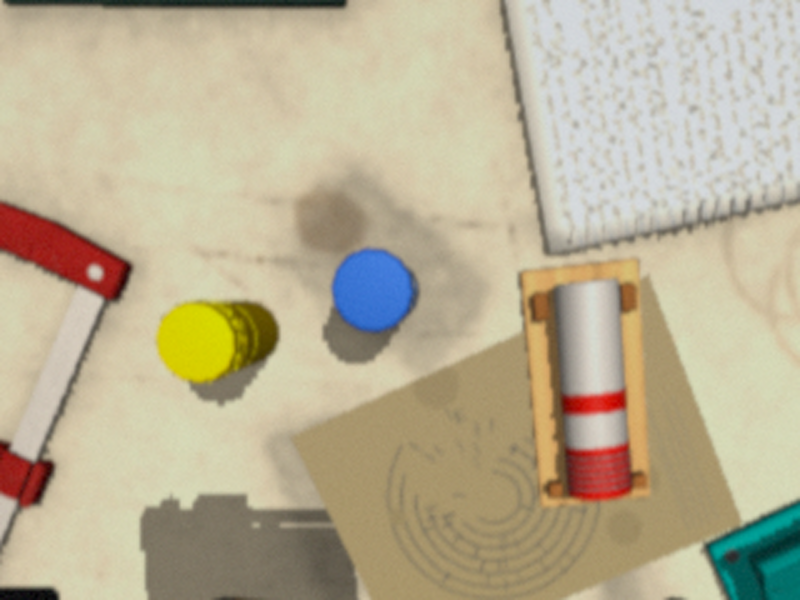

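Run:
```python
from h import *
p=pickle.load(open('pics/w2.pkl','rb'))
k=800/170; c=np.array([.603,-.0115])
for n,u,v in [('grey',186,250),('red',478,197)]:
    w=onz(p,170+u/k,170+v/k,.128)[:2]; d=w-c; print(n,rnd(w,4),np.hypot(*d).round(4),np.degrees(np.arctan2(d[1],d[0])).round(1))
p=pickle.load(open('pics/w3.pkl','rb'))
f=lambda u,v,z: onz(p,100+u/2.5,v/2.5,z)
print('blue',rnd(f(374,290,.110),4))
a=f(588,282,.025);b=f(600,495,.025)
print('red ends at axis',rnd(a,4),rnd(b,4),np.linalg.norm(a-b))
T=[f(*x,.006) for x in [(520,270),(638,260),(649,493),(545,506)]]
print([rnd(t) for t in T], rnd(np.mean(T,0)))
```

```text
grey [0.6464, -0.0527] 0.0598 -43.5
red [0.5776, -0.0654] 0.0595 -115.2
blue [0.6, -0.2976, 0.11]
red ends at axis [0.4995, -0.3016, 0.025] [0.4893, -0.1928, 0.025] 0.10933191220828223
[[0.532, -0.308, 0.006], [0.471, -0.313, 0.006], [0.459, -0.19, 0.006], [0.516, -0.182, 0.006]] [0.495, -0.248, 0.006]
```

Run:
```python
from h import *
b=[.600,-.2977]; h=[.5435,-.0037]
o=[-90,0,0]
env.gripper_to(1.0)
env.goto([*b,.17],o)
env.move_straight([*b,.079],rate=.12,force_limit=12)
s=env.read_state();print(rnd(s['position']),rnd(s['force'],1))
env.gripper_to(0.0,20)
s=env.read_state();print(s['opening']*87,rnd(s['position']),rnd(s['force'],1))
env.move_straight([*b,.28],rate=.25)
env.goto([*h,.27],[-90,0,-7.6])
p=snap('wrist','w4'); snap('scene','s4')
s=env.read_state();print(s['clock'],s['opening']*87,rnd(s['position'],4),rnd(s['tool_rot'],1),rnd(s['joint_positions'],1))
```

```text
[0.601, -0.298, 0.08] [-0.9, 0.1, 0.5]
33.48731996979516 [0.6, -0.298, 0.079] [0.2, -0.1, 0.7]
16.7667 33.58579465735335 [0.5439, -0.0047, 0.2697] [-90.0, 0.0, -7.7] [16.6, 12.4, -6.5, 0.0, -71.2, -114.3]
```

View pics/w4.png

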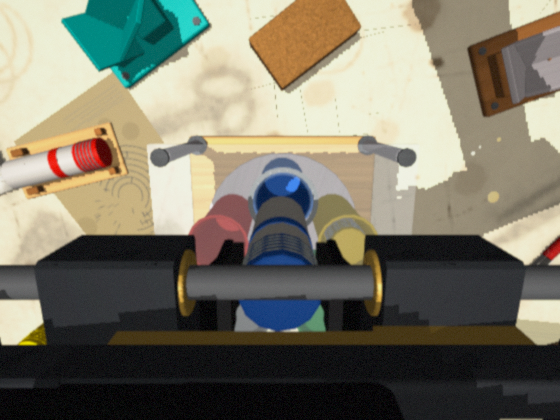

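View pics/s4.png

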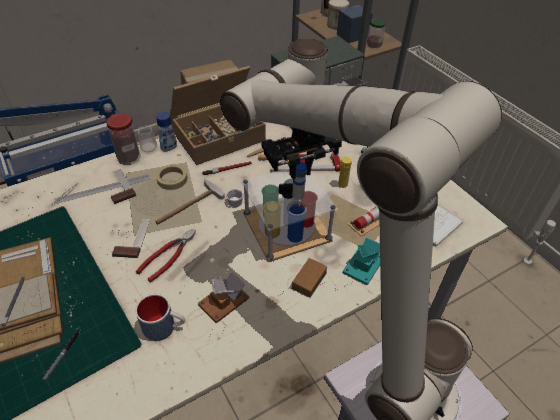

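```bash
python3 - <<'E'
from h import *
h=[.5435,-.0037]
st=env.move_straight([*h,.151],rate=.08,force_limit=6)
s=env.read_state();print(st,rnd(s['position'],4),rnd(s['force'],1))
if not st:
    env.gripper_to(0.6); env.dwell(.2)
    env.move_straight([*h,.24],rate=.25)
    env.goto([.5,-.05,.34],[-90,0,90])
    snap('wrist','w5')
    snap('top','t5')
print(env.read_state()['clock'])
E
python3 - <<'E'
import cv2
a=cv2.imread('pics/t5.png')
cv2.imwrite('pics/t5c.png',cv2.resize(a[145:265,235:375],(700,600),interpolation=cv2.INTER_CUBIC))
E
```

```text
False [0.5439, -0.0036, 0.1515] [0.1, -0.5, -1.5]
21.425
```

View pics/w5.png

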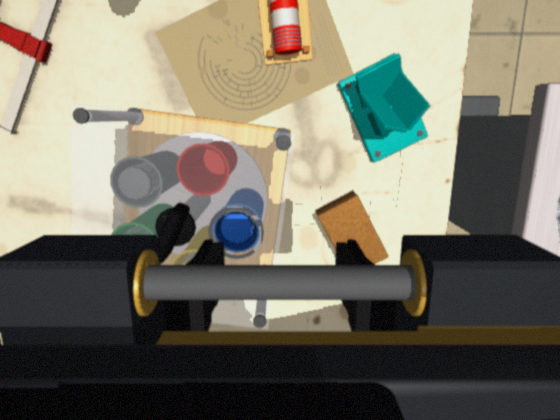

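View pics/t5c.png

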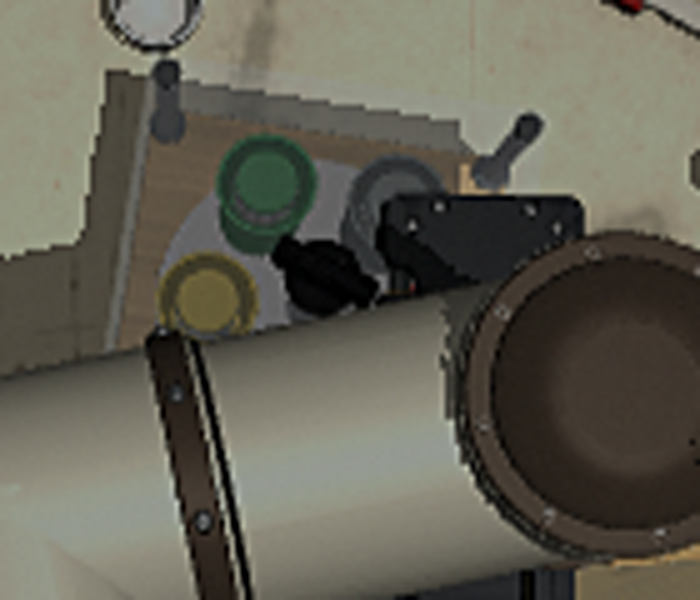

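Run:
```python
from h import *
a=cv2.imread('pics/w5.png')
cv2.imwrite('pics/w5c.png',cv2.resize(a[190:270,180:300],(800,533),interpolation=cv2.INTER_CUBIC))
c=np.array([.603,-.0119])
env.gripper_to(0.9)
env.goto([*c,.24],[-90,0,64.5])
env.move_straight([*c,.153],rate=.12,force_limit=15)
env.gripper_to(0.0,25)
s=env.read_state();print(s['opening']*87,rnd(s['position']),rnd(s['force'],1))
env.goto([*c,.153],[-90,0,-7.7])
s=env.read_state();print(s['opening']*87,rnd(s['position']),rnd(s['tool_rot'],1),rnd(s['force'],1))
env.gripper_to(0.8)
env.move_straight([*c,.25],rate=.2)
env.goto([.52,-.05,.36],[-90,0,90])
p=snap('wrist','w6')
cv2.imwrite('pics/w6c.png',cv2.resize(p['image'][100:250,120:320],(800,600),interpolation=cv2.INTER_CUBIC))
print(env.read_state()['clock'])
```

```text
13.896097454115186 [0.603, -0.012, 0.153] [-1.5, 2.0, 5.2]
13.65438547362975 [0.602, -0.01, 0.153] [-89.8, 0.1, -7.7] [-6.4, 9.0, 8.3]
29.2583
```

View pics/w5c.png

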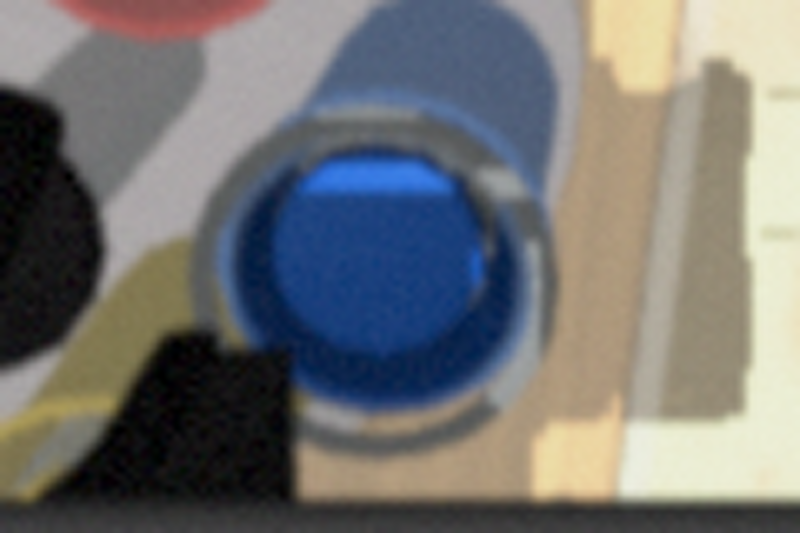

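View pics/w6c.png

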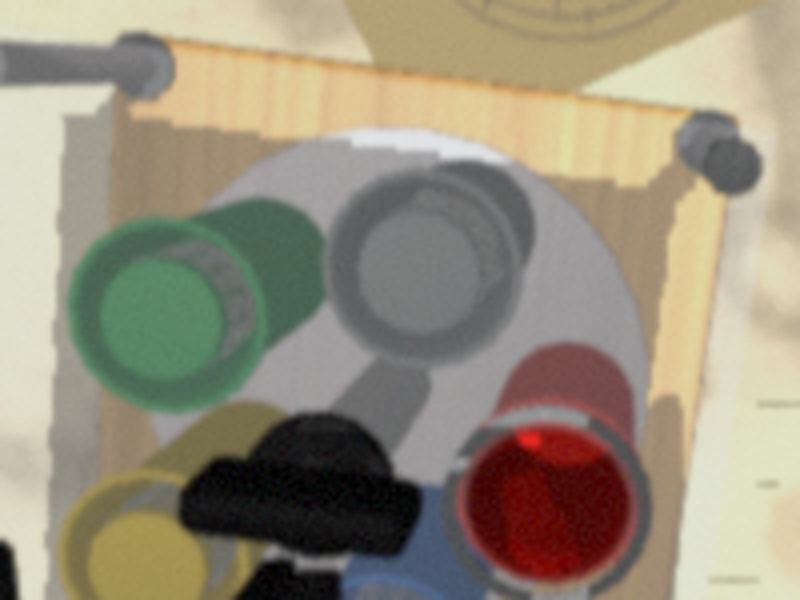

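Run:
```python
from h import *
p=pickle.load(open('pics/w6.pkl','rb'))
c=np.array([.603,-.0115])
for n,u,v in [('grey',425,267),('green',168,313)]:
    w=onz(p,120+u/4,100+v/4,.128)[:2]; d=w-c; print(n,rnd(w,4),np.hypot(*d).round(4),np.degrees(np.arctan2(d[1],d[0])).round(1))
print('red ring',onz(p,120+546/4,100+505/4,.143))
p=pickle.load(open('pics/w5.pkl','rb'));print('bluecap',onz(p,180+380/6.667,190+250/6.667,.134), 'rim',onz(p,180+378/6.667,190+255/6.667,.128), 'ring',onz(p,180+374/6.667,190+280/6.667,.143))
q0=env.read_state()['joint_positions']
ry=102; rx=np.array([np.cos(np.radians(ry)),np.sin(np.radians(ry)),0]); z=np.array([0,0,1.])
ctr=np.array([.457,.277,0])
t=(rx+z)/2**.5; n=(-rx+z)/2**.5; rf=ctr-.035*rx+.045*z
side=np.cross(z,rx)
for sg in (1,-1):
    a=np.radians(95.4)
    jaw=sg*np.array([np.sin(a),-np.cos(a),0])
    g=[.492,-.2233]
    print(sg,'pick',tool([0,0,-1],jaw),rnd(env.inverse_kinematics([*g,.01],tool([0,0,-1],jaw)),1))
    jw=-sg*side
    for off in (0,.08):
        for d in (.08,):
            P=rf+.08*t-.013*n+off*n
            o=tool(-n,jw); r=env.inverse_kinematics(P,o); print(' place',rnd(P),rnd(o,1),None if r is None else rnd(r,1))
    for off in (0,.1):
        P=rf+(.098-.019+off)*t; o=tool(-t,jw); r=env.inverse_kinematics(P,o); print(' regrasp',rnd(P),rnd(o,1),None if r is None else rnd(r,1))
```

```text
grey [0.5767, -0.0653] 0.0599 -116.1
green [0.6463, -0.0529] 0.0599 -43.7
red ring [ 0.54443091 -0.00338483  0.143     ]
bluecap [ 0.54402909 -0.00531748  0.134     ] rim [ 0.54508855 -0.00266824  0.128     ] ring [ 0.54400446 -0.00326972  0.143     ]
1 pick [-90.    0.  -84.6] [-7.2, 28.4, -25.7, -0.0, -36.0, -167.4]
 place [0.451, 0.307, 0.092] [-90.0, 45.0, -78.0] [21.3, 25.5, -12.3, -55.0, -58.4, -156.3]
 place [0.462, 0.252, 0.149] [-90.0, 45.0, -78.0] [16.0, 20.8, -10.2, -50.5, -66.0, -159.4]
 regrasp [0.453, 0.297, 0.101] [-90.0, -45.0, -78.0] [64.0, 36.0, -18.3, 26.7, -75.6, 111.8]
 regrasp [0.438, 0.367, 0.172] [-90.0, -45.0, -78.0] [67.9, 35.3, -6.4, 23.4, -88.1, 114.7]
-1 pick [-90.    0.   95.4] [-7.2, 28.4, -25.7, 0.0, -36.0, 12.6]
 place [0.451, 0.307, 0.092] [-90.0, -45.0, 102.0] [21.3, 25.5, -12.3, -55.0, -58.4, 23.7]
 place [0.462, 0.252, 0.149] [-90.0, -45.0, 102.0] [16.0, 20.8, -10.2, -50.5, -66.0, 20.6]
 regrasp [0.453, 0.297, 0.101] [-90.0, 45.0, 102.0] [64.0, 36.0, -18.3, 26.7, -75.6, -68.2]
 regrasp [0.438, 0.367, 0.172] [-90.0, 45.0, 102.0] [67.9, 35.3, -6.4, 23.4, -88.1, -65.3]
```

Run:
```python
from h import *
env.gripper_to(1.0)
env.goto([.37,.277,.34],[-90,0,180])
p=snap('wrist','w7')
print(env.read_state()['clock'],rnd(p['position']))
cv2.imwrite('pics/w7c.png',cv2.resize(p['image'][50:250,130:400],(800,593),interpolation=cv2.INTER_CUBIC))
```

```text
31.3 [0.437, 0.276, 0.501]
```

View pics/w7c.png

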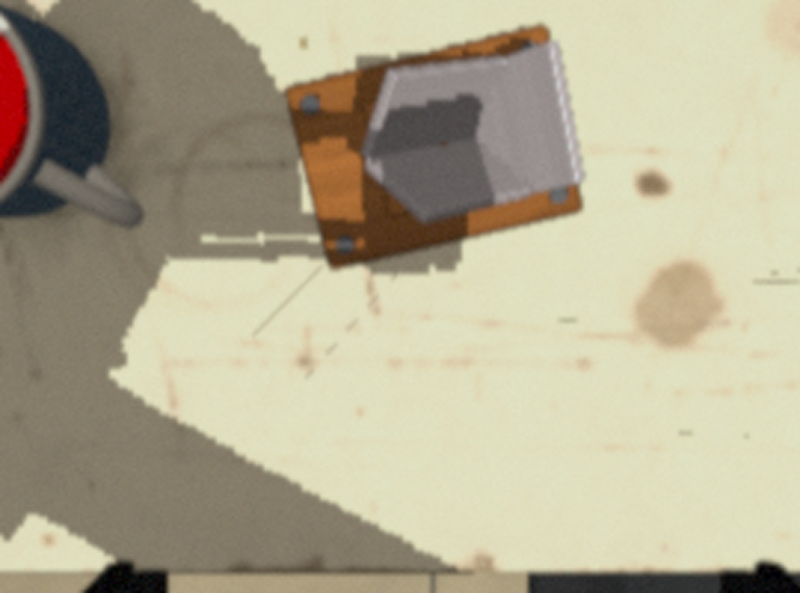

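Run:
```python
from h import *
p=pickle.load(open('pics/w7.pkl','rb'));k=800/270
T=np.array([onz(p,130+u/k,50+v/k,.012) for u,v in [(288,88),(332,268),(582,208),(548,26)]])
print(T.round(4).tolist(),T.mean(0).round(4),np.linalg.norm(np.diff(T,axis=0),axis=1))
d=(T[0]+T[1]-T[2]-T[3]);print(np.degrees(np.arctan2(d[1],d[0])))
d=(T[0]+T[3]-T[1]-T[2]);print(np.degrees(np.arctan2(d[1],d[0]))+90)
# predicted valley bottom etc.
```

```text
[[0.4826, 0.3415, 0.012], [0.4071, 0.3247, 0.012], [0.4327, 0.2149, 0.012], [0.5071, 0.2313, 0.012]] [0.4574 0.2781 0.012 ] [0.07731614 0.11282685 0.07617114]
102.83629939573729
102.49631634184166
```

```bash
cat >> h.py <<'E'
ry=np.radians(102.6); rx=np.array([np.cos(ry),np.sin(ry),0]); zz=np.array([0,0,1.])
ctr=np.array([.4573,.2778,0])
t=(rx+zz)/2**.5; n=(-rx+zz)/2**.5; rf=ctr-.035*rx+.045*zz
side=np.cross(zz,rx)
OP=tool(-n,side); OG=tool(-t,side)
E
python3 - <<'E'
from h import *
a=np.radians(95.4); jaw=-np.array([np.sin(a),-np.cos(a),0])
o=tool([0,0,-1],jaw); g=[.492,-.2233]
print(rnd(o,1),rnd(OP,1),rnd(OG,1))
env.goto([*g,.13],o)
st=env.move_straight([*g,.010],rate=.12,force_limit=10)
s=env.read_state();print(st,rnd(s['position'],4),rnd(s['force'],1))
env.gripper_to(0.0,25)
s=env.read_state();print(s['opening']*87,rnd(s['position'],4),rnd(s['force'],1))
env.move_straight([*g,.25],rate=.25)
s=env.read_state();print(s['clock'],s['opening']*87,rnd(s['position'],4),rnd(s['force'],1))
p=snap('wrist','w8');snap('scene','s8')
E
```

```text
[-90.0, 0.0, 95.4] [-90.0, -45.0, 102.6] [-90.0, 45.0, 102.6]
False [0.4927, -0.2234, 0.0107] [0.4, 0.0, 0.3]
32.637131351042385 [0.492, -0.2233, 0.01] [0.9, -1.5, 0.9]
36.4917 32.9391824092611 [0.4909, -0.2229, 0.2482] [-0.1, 0.4, -1.3]
```

View pics/w8.png

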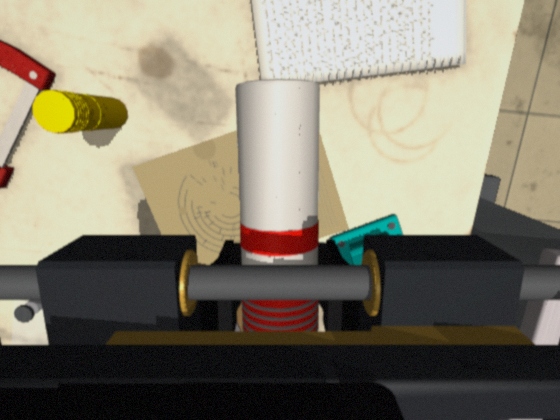

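View pics/s8.png

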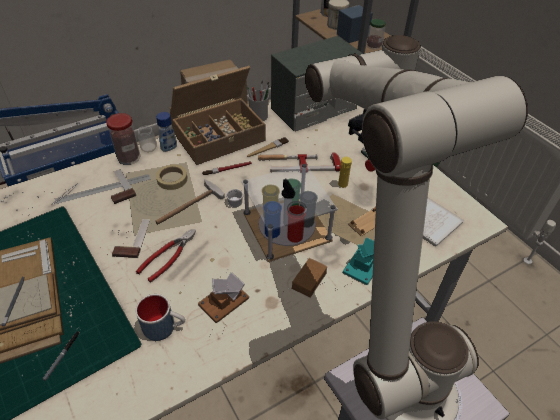

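Run:
```python
from h import *
p=pickle.load(open('pics/w8.pkl','rb'));print(rnd(p['position']))
T=np.array([.4909,-.2229]);dr=np.array([np.cos(np.radians(95.4)),np.sin(np.radians(95.4))])
for z in (.261,.278):
    w=onz(p,278,81,z); print(z,rnd(w,4),(T-w[:2])@dr)
```

```text
[0.498, -0.289, 0.409]
0.261 [0.4992, -0.3025, 0.261] 0.08003585818564349
0.278 [0.499, -0.301, 0.278] 0.07851642738547629
```

Grasp sits 79–80 mm from the foot, as planned. Now place it in the rest.

```bash
python3 - <<'E'
from h import *
P=rf+.080*t-.013*n
env.goto([.43,0,.33],OP)
env.goto(P+.10*n+.006*t,OP)
st=env.move_straight(P+.001*n+.006*t,rate=.1,force_limit=8)
s=env.read_state();e=np.array(s['position'])-P;print(st,e@t,e@n,e@side,rnd(s['force'],1))
st=env.move_straight(np.array(s['position'])-.012*t,rate=.05,force_limit=6)
s=env.read_state();e=np.array(s['position'])-P;print(st,e@t,e@n,e@side,rnd(s['force'],1))
p=snap('wrist','w9');snap('scene','s9')
print(s['clock'])
E
python3 - <<'E'
import cv2
a=cv2.imread('pics/s9.png')
cv2.imwrite('pics/s9c.png',cv2.resize(a[200:350,120:320],(800,600),interpolation=cv2.INTER_CUBIC))
E
```

```text
False 0.006132259513533775 0.0015119411420431773 -0.0004097262523456173 [-0.1, 0.0, -1.4]
True 0.0007724232782098667 0.0013140987640737915 -0.0010454025751466729 [-0.8, 3.6, 2.2]
40.025
```

View pics/w9.png

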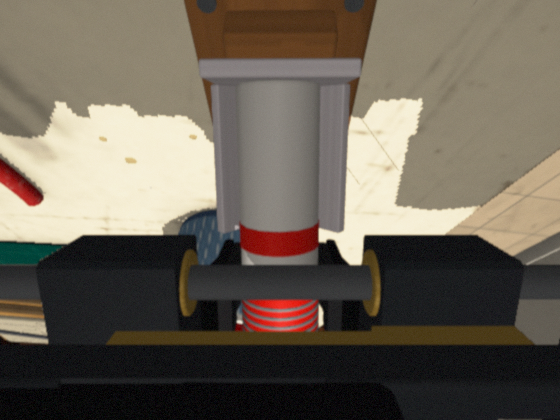

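View pics/s9c.png

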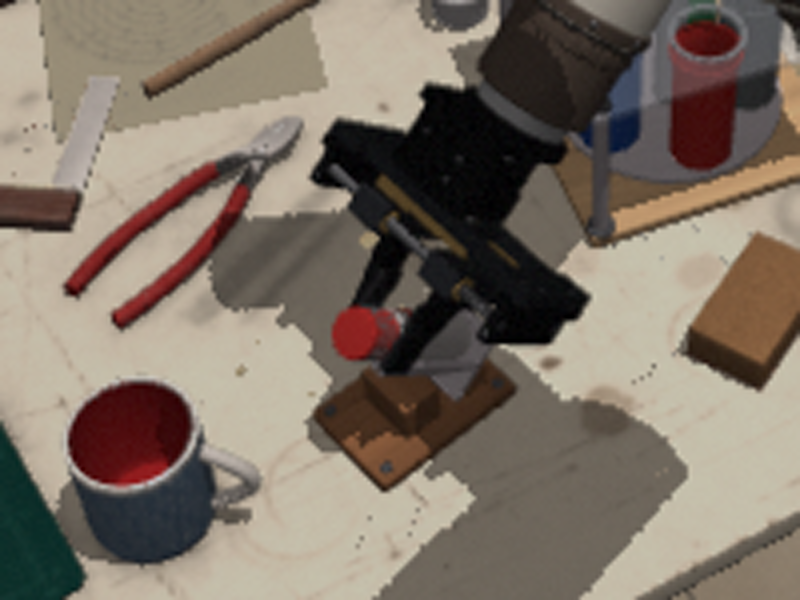

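```bash
python3 - <<'E'
from h import *
P=rf+.080*t-.013*n
env.gripper_to(0.9); env.dwell(.3)
s=env.read_state()
env.move_straight(np.array(s['position'])+.10*n,rate=.2)
env.goto([.45,.28,.30],[-90,0,102.6])
p=snap('wrist','w10');snap('scene','s10')
s=env.read_state();print(s['clock'],rnd(s['joint_positions'],1))
G=rf+.079*t
for off in (.10,0): print(rnd(env.inverse_kinematics(G+off*t,OG),1))
E
python3 - <<'E'
import cv2
a=cv2.imread('pics/s10.png')
cv2.imwrite('pics/s10c.png',cv2.resize(a[200:350,120:320],(800,600),interpolation=cv2.INTER_CUBIC))
E
```

```text
43.125 [49.3, 10.1, -5.3, -0.1, -74.8, -36.8]
[68.1, 35.2, -6.7, 23.6, -87.8, -65.1]
[64.1, 35.9, -18.6, 27.1, -75.3, -68.0]
```

View pics/w10.png

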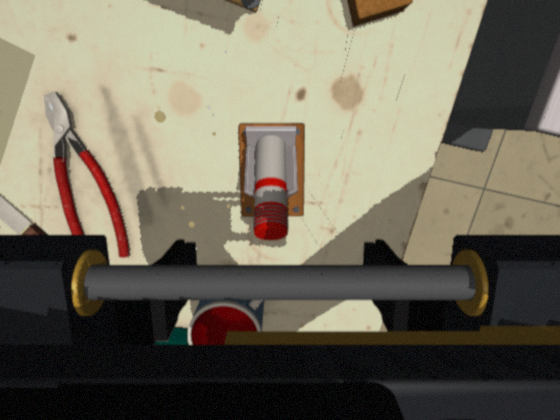

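View pics/s10c.png

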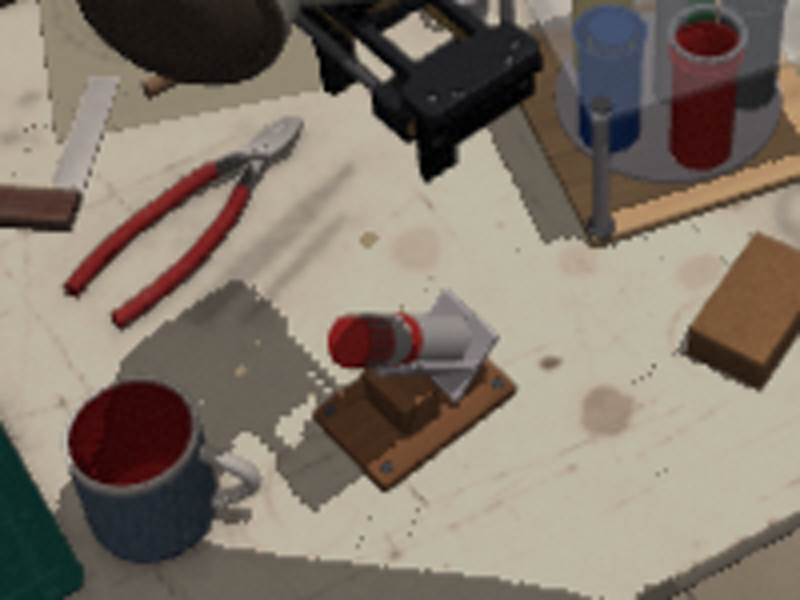

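Run:
```python
from h import *
p=pickle.load(open('pics/w10.pkl','rb'))
print(proj(p,rf+.11*t),proj(p,rf+.11*t+.017*n),proj(p,rf+.11*t-.017*n), proj(p,rf+.082*t+.017*n),proj(p,rf+.017*n))
a=p['image'];cv2.imwrite('pics/w10c.png',cv2.resize(a[110:250,210:340],(557,600),interpolation=cv2.INTER_CUBIC))
```

```text
[270.62847277 230.84157494] [270.30893289 222.24036112] [270.9225745  238.75805722] [270.61363993 196.61448838] [271.37754473 132.37006919]
```

View pics/w10c.png

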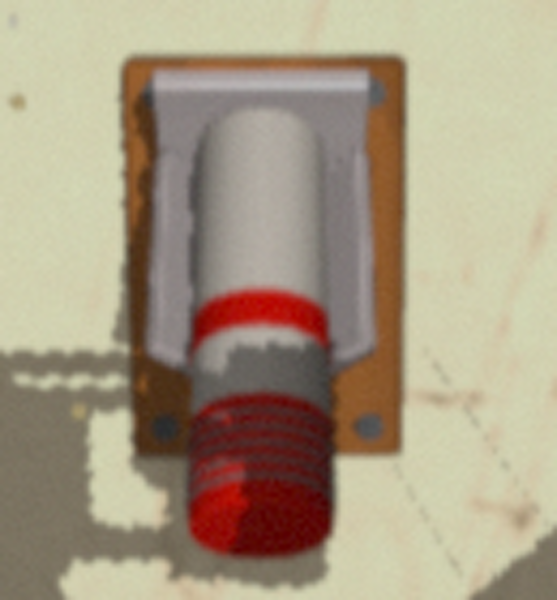

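Run:
```python
from h import *
G=rf+.079*t
env.goto(G+.09*t,OG)
st=env.move_straight(G,rate=.12,force_limit=10)
s=env.read_state();e=np.array(s['position'])-G;print(st,e@t,e@n,e@side,rnd(s['force'],1))
if not st:
    env.gripper_to(0.0,20)
    s=env.read_state();print(s['opening']*87,rnd(s['force'],1))
    env.move_straight(G+.12*t,rate=.2)
    snap('wrist','w11')
    env.goto([.45,.25,.32],[-90,0,50])
    env.goto([.5438,-.0037,.27],[-90,0,-7.6])
    snap('wrist','w12');snap('scene','s12')
s=env.read_state();print(s['clock'],s['opening']*87,rnd(s['position'],4))
```

```text
False 0.0009697738185256804 0.00027903247184500574 -0.0006531864306800725 [0.3, -0.4, -0.6]
33.30174349831623 [1.4, -0.4, 0.4]
48.35 33.196038224623145 [0.544, -0.0022, 0.2701]
```

View pics/w12.png

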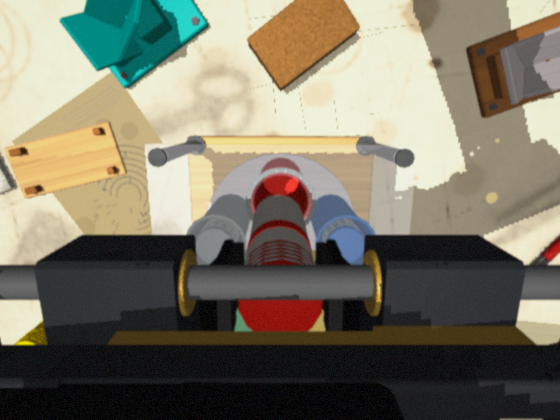

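View pics/s12.png

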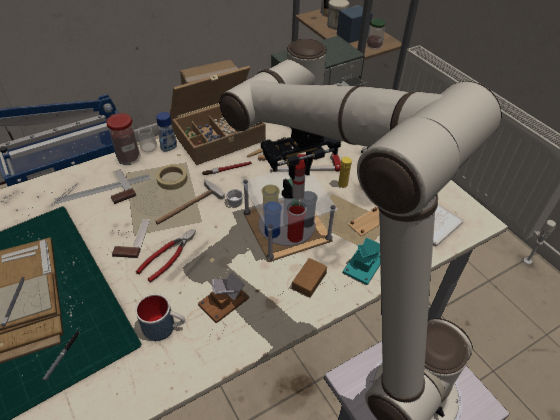

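Run:
```python
from h import *
h=[.5438,-.0037]
st=env.move_straight([*h,.151],rate=.08,force_limit=6)
s=env.read_state();print(st,rnd(s['position'],4),rnd(s['force'],1))
if not st:
    env.gripper_to(0.6); env.dwell(.2)
    env.move_straight([*h,.25],rate=.25)
    env.goto([.52,-.05,.36],[-90,0,90])
    p=snap('wrist','w13')
    cv2.imwrite('pics/w13c.png',cv2.resize(p['image'][100:250,120:320],(800,600),interpolation=cv2.INTER_CUBIC))
    p=snap('scene','s13')
    cv2.imwrite('pics/s13c.png',cv2.resize(p['image'][165:275,230:350],(654,600),interpolation=cv2.INTER_CUBIC))
print(env.read_state()['clock'])
```

```text
False [0.5441, -0.0037, 0.1515] [0.5, 0.4, -1.0]
53.0667
```

View pics/w13c.png

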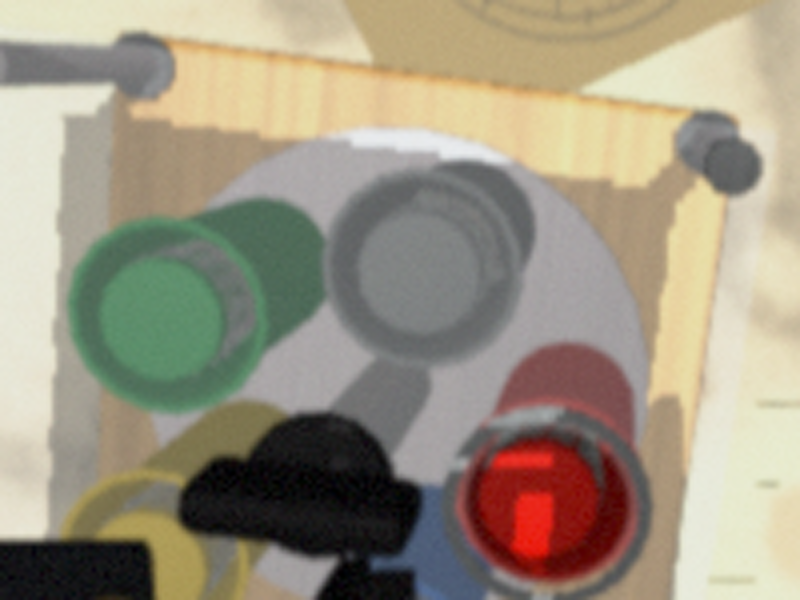

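View pics/s13c.png

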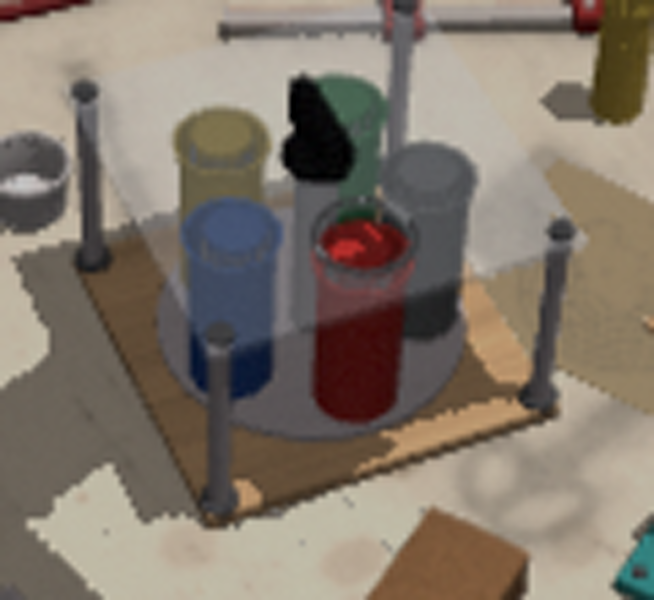

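Run:
```python
from h import *
w=pickle.load(open('pics/w13.pkl','rb'));s=pickle.load(open('pics/s13.pkl','rb'))
k=654/120; c=np.array([.603,-.0115])
for n,a in [('red',172.3),('blue',100.3)]:
  for z in (.134,.150):
    X=[*(c+.06*np.array([np.cos(np.radians(a)),np.sin(np.radians(a))])),z]
    u=proj(s,X);v=proj(w,X); print(n,z,'scene crop',((u-[230,165])*k).round(0),'wrist crop',((v-[120,100])*4).round(0))
```

```text
red 0.134 scene crop [366. 250.] wrist crop [551. 495.]
red 0.15 scene crop [367. 229.] wrist crop [548. 512.]
blue 0.134 scene crop [234. 227.] wrist crop [381. 669.]
blue 0.15 scene crop [234. 205.] wrist crop [371. 692.]
```

Run:
```python
from h import *
env.close_job()
```

```text
the job is handed in; nothing more can be done
```

I put both tubes away in the carousel and handed the job in at about 53 s of the 72 s allowed. `close_job()` reports no verdict, so what follows rests on my own picture checks.

- **Blue tube:** I turned the knob 34° to bring the blue cup under the loading hole, then dropped the tube in cap up.
- **Red tube:** I turned the knob back 72° to the red cup. I laid the tube in the metal rest, let go, and took it up again along its axis from the cap end. Then I dropped it in the same way.

**What the last checks showed:**
- **Red tube in the rest:** after I let go, the cap was within about 1 mm of where it should be.
- **Rotor:** the red cup stood within about 1° of the loading hole, against 2.3° allowed.
- **Both tubes seated:** the caps show within about 1 pixel of where fully seated tubes should appear in the scene camera. A tube standing 16 mm high would show about 4 pixels off.
- **Wrist view of red:** the red cap was about 13 pixels off sideways in the 4x enlarged crop. That is about 3 mm, which fits the tube's play in the cup.
- **Forces and bystanders:** no straight move down to a grasp or into a hole met resistance. The mug and sanding block looked unmoved in the pictures. I never worked near the white tub and made no separate measurement of it.

No check failed or disagreed with another.

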